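Heft the cutter tins and hold up the full one

TASK

Three identical closed tins stand on the coloured places of the board, and only the heaviest still has its full set of pastry cutters. Heft them one at a time, first the one on blue, then yellow, then red, lifting each a few centimetres clear of the board for a moment and standing it back in the middle of its own place. Then hold the heaviest up, upright and still, some 20 cm above the bench, and finish while holding it there, with the other two back on their places and everything else left alone (if the last one hefted is the heaviest, it can go straight up).

Things in the scene. Friction and masses are not known exactly. Their poses are not given: they have to be found in the camera images.
- board: Pale wooden chopping board lying fixed on the steel bench, 270 (its x) by 420 (its y) by 20 mm thick; origin at the centre of its underside, z up. Three flat square coloured places, 92 mm wide, are inlaid on its top along its y axis, 125 mm apart.
- tin_blue: Closed square copper-coloured tin, white lid (shut, fixed), that starts on the blue place: 64 x 64 mm, 100 mm high, flat upright sides, all three alike. Origin at the centre of its underside, z up, x and y square to its sides, up to 0.35 rad askew of the board. With contents (1 mm of play) the heaviest weighs 0.6 to 0.77 kg, the others 0.23 to 0.35 kg; which is which varies. Grip it with 25 to 40 N.
- tin_yellow: Closed square copper-coloured tin, white lid (shut, fixed), that starts on the yellow place: 64 x 64 mm, 100 mm high, flat upright sides, all three alike. Origin at the centre of its underside, z up, x and y square to its sides, up to 0.35 rad askew of the board. With contents (1 mm of play) the heaviest weighs 0.6 to 0.77 kg, the others 0.23 to 0.35 kg; which is which varies. Grip it with 25 to 40 N.
- tin_red: Closed square copper-coloured tin, white lid (shut, fixed), that starts on the red place: 64 x 64 mm, 100 mm high, flat upright sides, all three alike. Origin at the centre of its underside, z up, x and y square to its sides, up to 0.35 rad askew of the board. With contents (1 mm of play) the heaviest weighs 0.6 to 0.77 kg, the others 0.23 to 0.35 kg; which is which varies. Grip it with 25 to 40 N.
- blue_place (a point): Centre of the blue place, on the board's top surface, at the robot's left end (+y when the board is square).
- yellow_place (a point): Centre of the yellow place, on the board's top surface, in the middle.
- red_place (a point): Centre of the red place, on the board's top surface, at the robot's right end (-y when the board is square).
- jar: Bystander: small amber spice jar with red cap, 32 mm wide, 70 mm high, standing on the board on the robot's side of the tins; origin at the centre of its underside.
- spatula: Bystander: spatula 260 mm long lying on the board beyond the tins, along the row of tins; origin at its underside near the middle.
- bowl: Bystander: steel mixing bowl, 230 mm wide, 80 mm high, on the bench at the left; origin at the centre of its underside.
- mug: Bystander: white mug, 76 mm wide, 90 mm high, on the bench at the right; origin at the centre of its underside.
- paper_roll: Bystander: standing paper roll, 110 mm wide, 230 mm high, at the left of the bench, beyond the bowl; origin at the centre of its underside.

How it is judged:
On the way, in this order (a step that is already met when the one before it is completed fails the run):
1. the tin of the blue place is hefted: gripped, its underside more than 15 mm clear of the board's top, while the other two stand let go on their own places (z of tin_blue in the frame of board above 0.035 m and contact force between tin_blue and the fingers above 1 N and contact force between tin_blue and board below 0.1 N and horizontal distance between tin_yellow and yellow_place below 0.03 m and angle between each of tin_yellow, tin_red's own z axis and vertical below 0.1 rad and contact force between each of tin_yellow, tin_red and board above 1 N and contact force between each of tin_yellow, tin_red and the fingers below 0.1 N and horizontal distance between tin_red and red_place below 0.03 m), for 0.3 s.
2. the tin of the yellow place is hefted: gripped, its underside more than 15 mm clear of the board's top, while the other two stand let go on their own places (z of tin_yellow in the frame of board above 0.035 m and contact force between tin_yellow and the fingers above 1 N and contact force between tin_yellow and board below 0.1 N and horizontal distance between tin_blue and blue_place below 0.03 m and angle between each of tin_blue, tin_red's own z axis and vertical below 0.1 rad and contact force between each of tin_blue, tin_red and board above 1 N and contact force between each of tin_blue, tin_red and the fingers below 0.1 N and horizontal distance between tin_red and red_place below 0.03 m), for 0.3 s.
3. the tin of the red place is hefted: gripped, its underside more than 15 mm clear of the board's top, while the other two stand let go on their own places (z of tin_red in the frame of board above 0.035 m and contact force between tin_red and the fingers above 1 N and contact force between tin_red and board below 0.1 N and horizontal distance between tin_blue and blue_place below 0.03 m and angle between each of tin_blue, tin_yellow's own z axis and vertical below 0.1 rad and contact force between each of tin_blue, tin_yellow and board above 1 N and contact force between each of tin_blue, tin_yellow and the fingers below 0.1 N and horizontal distance between tin_yellow and yellow_place below 0.03 m), for 0.3 s.
At the end, for the whole second after the job is handed in: The heaviest tin is gripped, still, upright within 0.25 rad, its underside over 0.15 m above the bench; the other two rest let go and upright, within 30 mm of the middle of their own places, each pressing on the board with under 4 N (so both are lighter ones) (((height (world z) of tin_blue above 0.15 m and angle between tin_blue's own z axis and vertical below 0.25 rad and linear speed of tin_blue below 0.03 m/s and contact force between tin_blue and the fingers above 2 N and contact force between tin_blue and board below 0.1 N and horizontal distance between tin_yellow and yellow_place below 0.03 m and angle between each of tin_yellow, tin_red's own z axis and vertical below 0.1 rad and contact force between tin_yellow and board between 1 and 4 N and contact force between each of tin_yellow, tin_red and the fingers below 0.1 N and linear speed of each of tin_yellow, tin_red below 0.02 m/s and horizontal distance between tin_red and red_place below 0.03 m and contact force between tin_red and board between 1 and 4 N) or (height (world z) of tin_yellow above 0.15 m and angle between tin_yellow's own z axis and vertical below 0.25 rad and linear speed of tin_yellow below 0.03 m/s and contact force between tin_yellow and the fingers above 2 N and contact force between tin_yellow and board below 0.1 N and horizontal distance between tin_blue and blue_place below 0.03 m and angle between each of tin_blue, tin_red's own z axis and vertical below 0.1 rad and contact force between tin_blue and board between 1 and 4 N and contact force between each of tin_blue, tin_red and the fingers below 0.1 N and linear speed of each of tin_blue, tin_red below 0.02 m/s and horizontal distance between tin_red and red_place below 0.03 m and contact force between tin_red and board between 1 and 4 N) or (height (world z) of tin_red above 0.15 m and angle between tin_red's own z axis and vertical below 0.25 rad and linear speed of tin_red below 0.03 m/s and contact force between tin_red and the fingers above 2 N and contact force between tin_red and board below 0.1 N and horizontal distance between tin_blue and blue_place below 0.03 m and angle between each of tin_blue, tin_yellow's own z axis and vertical below 0.1 rad and contact force between tin_blue and board between 1 and 4 N and contact force between each of tin_blue, tin_yellow and the fingers below 0.1 N and linear speed of each of tin_blue, tin_yellow below 0.02 m/s and horizontal distance between tin_yellow and yellow_place below 0.03 m and contact force between tin_yellow and board between 1 and 4 N))); the arm keeps its last pose, push and grip.
It fails at once if a bystander is pushed more than 30 mm (the small jar more than 20 mm) (distance of jar from where it was at the start of the episode above 0.02 m or distance of any of spatula, bowl, mug, paper_roll from where it was at the start of the episode above 0.03 m).
It fails at once if a tin is tipped by more than 0.5 rad (angle between any of tin_blue, tin_yellow, tin_red's own z axis and vertical above 0.5 rad).
It also fails if it takes over 72 s, if anything falls off the work surface, if the arm or the gripper's body presses on something with over 40 N, if the wrist force passes 120 N, or if a joint passes its speed limit or range.

ROBOT

A 7-joint arm with a two-finger parallel gripper is mounted at the origin on the work surface. World frame = base frame: x ahead of the robot, y to its left, z up, the work surface at z = 0. Lengths are in m, angles in rad, forces in N, time in s.
With the tool pointing down it reaches from about 0.4 to 0.875 m from the base axis. Payload 19.3 kg.
Tool frame: the origin (TCP) lies where the fingers leave the gripper's body, on its centre line; the fingertips stand bot.tip_reach ahead of it and the grasp point (between the pads) lies 54 mm ahead of it (bot.tip_reach is the distance from the TCP to the fingertips, in m); z points along the fingers, y is the line along which they close (so a half turn about z gives the same grasp; the last joint's range is limited). The gripper opens to 85 mm and grips with 20 to 120 N. Pads are 22 mm wide; open, the fingers measure 114 mm over their backs; the gripper's body (76 mm by 85 mm) begins 54 mm behind the grasp point. The pads swing forward as they close: fully open they stand 13 mm farther back than shut.
Start: joints at [1.048, 0.521, -0.036, 1.599, 0.021, 1.021, -0.113], TCP at [0.273, -0.562, 0.304] pointing down, gripper open.
Joint ranges: [-2.91, 2.91], [-0.3, 2.13], [-1.5, 1.42], [0.17, 2.43], [-1.26, 4.41], [0.16, 1.93], [-2.52, 2.52]. Speed limits (rad/s): [1.89, 1.89, 2.39, 2.39, 3.01, 3.01, 3.01].

INTERFACE

Orientations are given as [roll, pitch, yaw] about the fixed x, y, z axes, in that order (R = Rz(yaw) Ry(pitch) Rx(roll)).
In Python, from workcell import bot gives the robot as it stands. The module is installed in compiled form; this text tells all that it offers.
- The arm moves only by the shell command python3 -m jog 'ROWS' [FORCE]. ROWS is JSON, a list that holds one entry, the list of rows, each a list of 7 numbers: the shift along the tool's x, y, z in mm, then the turn, a rotation vector about the tool's x, y, z in rad, then the opening, from 0 (shut) to 1 (fully open). In form: [[[tx, ty, tz, wx, wy, wz, fingers], ...]]. A call has 1 to 5 rows; each row shifts and turns the commanded pose from where the row before left it, along the tool's axes as they then stand; what a row does not reach is not made up. A row lasts 1/10 s, in which the tool goes at most 50 mm and 8.59 degrees, less where a joint would pass 70% of its speed; a pose out of reach is approached as far as the arm can. A call is refused whole if a number of a shift passes 50 or a number of a turn 0.15, either way. A call with a gripper value outside its range is refused whole. The fingers move at their own pace and stop on an object; FORCE is the grip in N (left out, the last holds). Time passes only in rows, so rows that do not move let the fingers close. It gives the time, the measured TCP pose, the force, the opening and the grip force at its end, in the units of the state.
- bot.observe(): the state, without advancing time (a new reading comes with each control period).
- bot.grab_frame(name): name is "side" or "top"; returns a dict with "img" (420x560x3 uint8, red, green, blue), "intrinsics" (3x3 intrinsics, pixels), "R" (3x3) and "t" (3): a world point X has camera coordinates R X + t. Camera axes: x right, y down, z forward; pixel columns grow to the right and rows downward; lengths in m; the calibration is good to about 2 mm. A picture is of the moment at which its call begins. There is no depth.
- bot.job_done(): hands the job in; it is judged then, once.
Trained networks look in a picture, given as the dict that the camera call returned (one of the last four; its "shot" number tells which), for a name from the list of things; names that differ only in an ending like _2 or _b are one class to them, and where a whole thing is asked for, a point or a joint stands for the part that bears it (a point fixed in the world has none). Each returns a list of dicts, best first, with "conf" (0 to 1); they miss things now and then, are a little off and sometimes report something else, mostly with a low value. They report only what shows in the picture. A call takes as long as a camera call.
- bot.trace(query, picture): "region" (420x560 bool, what is visible of it).
- bot.spot_point(query, picture): "xyz" ([x, y, z] in m, in world coordinates, good to about 4 mm: a listed point, or the origin of a listed thing).
The state is a dict: "clock": time; "qpos": joint angles; "qd": joint speeds; "joint_efforts": joint torques, N m; "position": TCP position; "tool_rot": TCP orientation; "force": force on the tool from outside, world axes, zero at the start; "moment": the same for the moment, N m; "grip_width": finger opening in m; "finger_force": force on a finger pad.
Only numpy, scipy, OpenCV 4.12 (cv2) and the standard library are available. Lean on these libraries where they do the work, as an engineer would, in place of code of your own. Each camera call takes 0.05 s, during which the arm holds its last target. There are 200 camera calls.

## Working session

There is one attempt and no reset: what is moved stays moved. The work goes in short steps, Python scripts to look and compute and a shell command to move; the robot and the scene stay as the last step left them, time stands still between calls to the robot, and variables do not carry over. Pictures are saved under pics/ and viewed, at most 10 in all, crops included, and the job is handed in when it is done.

```bash
mkdir -p pics
cat > h.py <<'E'
import numpy as np, cv2
from workcell import bot
def look(names, cam="top", save=None):
    f=bot.grab_frame(cam)
    if save: cv2.imwrite(save, f["img"][:,:,::-1])
    out={}
    for n in names:
        r=bot.spot_point(n,f)
        print(n,[(np.round(d["xyz"],3).tolist(),round(d["conf"],2)) for d in r[:4]])
    return f
E
python3 - <<'E'
from h import *
s=bot.observe(); print({k:np.round(v,3).tolist() for k,v in s.items()}, bot.tip_reach)
f=look(["board","tin_blue","tin_yellow","tin_red","blue_place","yellow_place","red_place","jar","spatula","mug","bowl","paper_roll"],"top","pics/top0.png")
print(f["intrinsics"],f["R"],f["t"])
look(["tin_blue","blue_place","yellow_place","red_place","jar"],"side","pics/side0.png")
E
```

```text
{'clock': 0.0, 'qpos': [1.048, 0.522, -0.036, 1.6, 0.021, 1.021, -0.113], 'qd': [0.001, -0.001, -0.0, 0.001, 0.001, -0.0, -0.001], 'joint_efforts': [-0.0, -92.712, 1.98, -36.993, 0.018, 0.008, -0.0], 'position': [0.273, -0.562, 0.303], 'tool_rot': [-3.14, 0.0, 0.453], 'force': [0.133, -0.959, 0.282], 'moment': [0.031, -0.038, -0.035], 'finger_force': 0.0, 'grip_width': 0.085} 0.0726
board [([0.548, 0.077, 0.002], 0.95), ([0.408, 0.486, 0.0], 0.71)]
tin_blue [([0.545, 0.198, 0.018], 0.84)]
tin_yellow [([0.542, 0.076, 0.018], 0.75), ([0.546, 0.198, 0.018], 0.43)]
tin_red [([0.568, -0.037, 0.02], 0.59), ([0.547, 0.198, 0.019], 0.45)]
blue_place [([0.534, 0.202, 0.022], 0.8)]
yellow_place [([0.551, 0.076, 0.018], 0.57)]
red_place [([0.56, -0.048, 0.024], 0.87)]
jar [([0.649, 0.412, -0.002], 0.6), ([0.442, 0.139, 0.015], 0.41)]
spatula [([0.654, 0.097, 0.018], 0.71)]
mug [([0.353, -0.452, -0.004], 0.92)]
bowl [([0.407, 0.486, -0.003], 0.98)]
paper_roll [([0.646, 0.415, -0.002], 0.79)]
[[443.90052837   0.         275.79162098]
 [  0.         443.90052837 207.94066338]
 [  0.           0.           1.        ]] [[ 1.80783109e-02 -9.99834402e-01  2.08419571e-03]
 [-9.89532811e-01 -1.81904613e-02 -1.43156986e-01]
 [ 1.43171192e-01  5.25656457e-04 -9.89697799e-01]] [0.01344792 0.54043221 1.51935468]
tin_blue [([0.644, 0.415, 0.001], 0.7), ([0.54, 0.197, 0.019], 0.55)]
blue_place [([0.54, 0.202, 0.021], 0.66), ([0.406, 0.49, -0.002], 0.66)]
yellow_place [([0.546, 0.076, 0.021], 0.77), ([0.552, 0.08, 0.0], 0.64)]
red_place [([0.562, -0.048, 0.018], 0.59)]
jar [([0.442, 0.142, 0.02], 0.72), ([0.644, 0.414, 0.002], 0.17)]
```

View pics/top0.png

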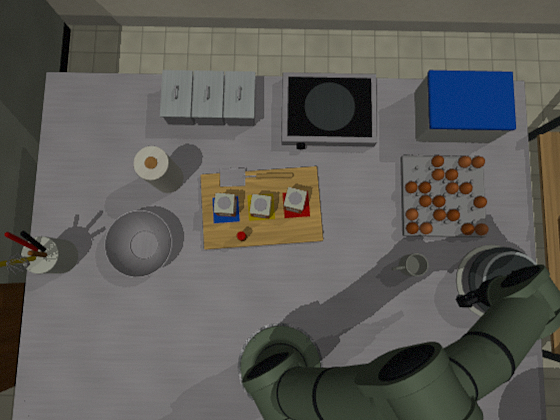

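View pics/side0.png

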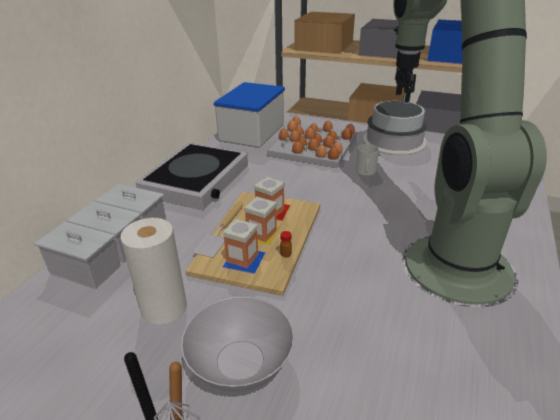

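The top view shows the tins at about (225,205), (261,206) and (297,200), with the jar at (242,236). Next I'll fit each tin's pose and yaw from the traced outlines.

```bash
cat >> h.py <<'E'
from scipy.optimize import minimize
def proj(f,X):
    c=np.atleast_2d(X)@f["R"].T+f["t"]; p=c@f["intrinsics"].T; return p[:,:2]/p[:,2:]
def box(x,y,a,z0=.02,h=.1,w=.032):
    q=np.array([[-w,-w],[w,-w],[w,w],[-w,w]]); R=np.array([[np.cos(a),-np.sin(a)],[np.sin(a),np.cos(a)]])
    q=q@R.T+[x,y]
    return np.vstack([np.c_[q,np.full(4,z)] for z in (z0,z0+h)])
def lidfit(f,guess,pr=False,z=.12):
    "white lid pixels (4x upsampled) against the projected lid square"
    x,y,_=guess; S=6
    c=proj(f,[x,y,z])[0].round().astype(int); r=24; o=c-r
    im=cv2.resize(f["img"][o[1]:o[1]+2*r,o[0]:o[0]+2*r],None,fx=S,fy=S,interpolation=cv2.INTER_CUBIC).astype(int)
    m=((im.min(2)>120)&(im.max(2)-im.min(2)<40)).astype(np.uint8)
    m=cv2.morphologyEx(m,cv2.MORPH_CLOSE,np.ones((5,5),np.uint8))
    n,l,st,ce=cv2.connectedComponentsWithStats(m)
    d=[np.hypot(*(ce[i]-S*r))/st[i,4]**.5 for i in range(1,n)]; k=1+int(np.argmin([v if st[i+1,4]>800 else 9 for i,v in enumerate(d)]))
    cn=max(cv2.findContours((l==k).astype(np.uint8),0,2)[0],key=cv2.contourArea); hull=cv2.convexHull(cn)
    t=np.zeros(m.shape,np.uint8); cv2.fillConvexPoly(t,hull,1)
    def poly(p): return (((proj(f,box(p[0],p[1],p[2])[4:]+[0,0,z-.12])-o+.5)*S)*16).astype(np.int32)
    def cost(p):
        b=np.zeros_like(t); cv2.fillConvexPoly(b,poly(p),1,shift=4); return 1-(b&t).sum()/max(1,(b|t).sum())
    best=min((minimize(cost,[x,y,a],method="Nelder-Mead",options=dict(initial_simplex=[[x,y,a],[x+.008,y,a],[x,y+.008,a],[x,y,a+.15]])) for a in (-.3,-.1,.1,.3,.5)),key=lambda r:r.fun)
    vis=im.clip(0,255).astype(np.uint8)[:,:,::-1].copy(); cv2.polylines(vis,[poly(best.x)],True,(0,0,255),1,shift=4); cv2.drawContours(vis,[hull],-1,(255,0,0),1)
    return best.x,best.fun,vis
E
python3 - <<'E'
from h import *
G=dict(blue=(.545,.198,0),yellow=(.544,.076,0),red=(.567,-.037,0)); rows=[]
for cam in ("top","side"):
    f=bot.grab_frame(cam); V=[]
    for k,g in G.items():
        p,c,v=lidfit(f,g); V.append(cv2.resize(v,(260,260))); print(cam,k,p.round(4),round(c,3))
    rows.append(np.hstack(V))
cv2.imwrite("pics/fit.png",np.vstack(rows))
E
```

```text
top blue [ 0.543   0.1978 -0.0458] 0.044
top yellow [ 0.5402  0.076  -0.1204] 0.052
top red [ 0.5631 -0.0396 -0.2365] 0.041
side blue [ 0.5366  0.2094 -0.1145] 0.39
side yellow [ 0.5325  0.0902 -0.2711] 0.441
side red [ 0.5236 -0.0119  0.1759] 0.852
```

View pics/fit.png

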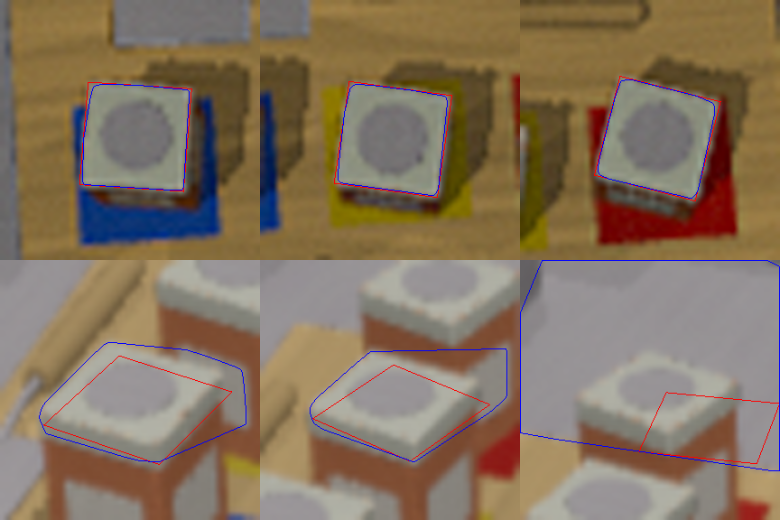

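The top-view fits match the lids well, and 64 mm at z = 0.12 agrees. I don't use the side fits because they failed to segment. I'll grip along y, starting by turning the tool to yaw -0.046 and then travelling to blue.

```bash
python3 -m jog '[[[0,0,0,0,0,0.125,1],[0,0,0,0,0,0.125,1],[0,0,0,0,0,0.125,1],[0,0,0,0,0,0.124,1]]]' 32
for i in 1 2 ; do :; done
python3 -m jog '[[[13.8,-45,0,0,0,0,1],[13.8,-45,0,0,0,0,1],[13.8,-45,0,0,0,0,1],[13.8,-45,0,0,0,0,1],[13.8,-45,0,0,0,0,1]]]'
python3 -m jog '[[[13.8,-45,0,0,0,0,1],[13.8,-45,0,0,0,0,1],[13.8,-45,0,0,0,0,1],[13.8,-45,0,0,0,0,1],[13.8,-45,0,0,0,0,1]]]'
cat >> h.py <<'E'
from scipy.spatial.transform import Rotation as Ro
def to(x,y,z,yaw):
    s=bot.observe(); R=Ro.from_euler("xyz",s["tool_rot"]); 
    d=R.inv().apply(np.array([x,y,z])-s["position"])*1000
    w=(R.inv()*Ro.from_euler("xyz",[np.pi,0,yaw])).as_rotvec()
    print("t",round(s["clock"],2),"pos",np.round(s["position"],4),"q",np.round(s["qpos"],2),"go",d.round(1),w.round(3),"F",np.round(s["force"],2),"grip",round(s["grip_width"],4),round(s["finger_force"],1))
E
python3 -c "
from h import *
to(.543,.198,.25,-.046)"
```

```text
clock: 1.45
position: [0.2734, -0.562, 0.3039]
tool_rot: [3.142, -0.0, -0.051]
force: [0.5, 0.5, -0.1]
grip_width: 0.0854
finger_force: 0.0
clock: 1.95
position: [0.353, -0.3387, 0.3041]
tool_rot: [3.141, -0.0, -0.046]
force: [1.9, -0.7, -1.2]
grip_width: 0.0852
finger_force: 0.0
clock: 2.45
position: [0.4324, -0.117, 0.3042]
tool_rot: [3.141, -0.001, -0.046]
force: [2.3, -0.3, 0.6]
grip_width: 0.0854
finger_force: 0.0
t 2.45 pos [ 0.4324 -0.117   0.3042] q [ 0.21  0.24 -0.1   2.04  0.03  0.86 -1.52] go [  95.8 -319.8   54.3] [ 0.    -0.001 -0.   ] F [ 2.29 -0.35  0.58] grip 0.0854 0.0
```

```bash
python3 -m jog '[[[14,-45,0,0,0,0,1],[14,-45,0,0,0,0,1],[14,-45,0,0,0,0,1],[14,-45,0,0,0,0,1],[14,-45,0,0,0,0,1]]]' >/dev/null
python3 -m jog '[[[14,-45,20,0,0,0,1],[10,-42,30,0,0,0,1],[0,0,0,0,0,0,1],[0,0,0,0,0,0,1]]]' >/dev/null
python3 -c "
from h import *
to(.543,.198,.145,-.046)"
```

```text
t 3.35 pos [0.5391 0.186  0.2549] q [-0.29  0.5  -0.2   1.79  0.12  0.87 -2.16] go [  3.6 -12.2 109.9] [0.001 0.002 0.001] F [-0.33  0.11  0.16] grip 0.085 0.0
```

```bash
python3 -m jog '[[[3.6,-12.2,30,0,0,0,1],[0,0,20,0,0,0,1],[0,0,20,0,0,0,1],[0,0,20,0,0,0,1],[0,0,20,0,0,0,1]]]' 32
python3 -m jog '[[[0,0,0,0,0,0,1],[0,0,0,0,0,0,1]]]' >/dev/null
python3 -c "
from h import *
to(.543,.198,.145,-.046)
look([],'side','pics/s1.png')"
```

```text
clock: 3.85
position: [0.5441, 0.196, 0.1461]
tool_rot: [-3.142, -0.002, -0.048]
force: [0.1, -0.1, -0.0]
grip_width: 0.0853
finger_force: 0.0
t 4.05 pos [0.544  0.1966 0.1468] q [-0.33  0.66 -0.17  1.84  0.17  0.66 -2.22] go [-1.1 -1.3  1.8] [ 0.    -0.001 -0.001] F [0.6  0.5  0.21] grip 0.085 0.0
```

View pics/s1.png

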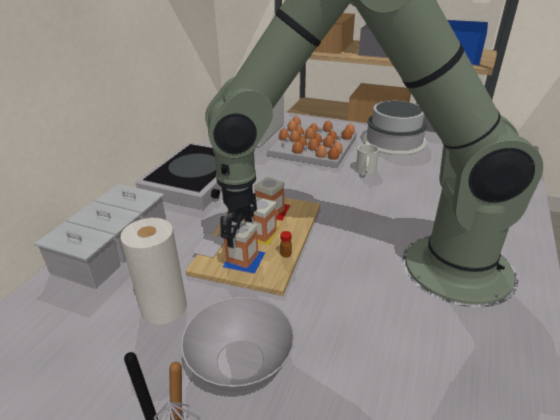

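The fingers straddle the blue tin at about (240,235), so I'll close and lift.

```bash
python3 -m jog '[[[0,0,0,0,0,0,0],[0,0,0,0,0,0,0],[0,0,0,0,0,0,0],[0,0,0,0,0,0,0],[0,0,0,0,0,0,0]]]' 32
python3 -m jog '[[[0,0,0,0,0,0,0],[0,0,0,0,0,0,0]]]'
python3 -c "
from h import *
to(.543,.198,.145,-.046)"
```

```text
clock: 4.6
position: [0.5441, 0.1976, 0.1471]
tool_rot: [-3.141, -0.002, -0.046]
force: [-0.2, 0.2, 9.8]
grip_width: 0.0634
finger_force: 34.3
clock: 4.8
position: [0.5441, 0.1976, 0.1471]
tool_rot: [-3.141, -0.002, -0.046]
force: [-1.1, 0.0, 9.2]
grip_width: 0.0637
finger_force: 34.3
t 4.8 pos [0.5441 0.1976 0.1471] q [-0.33  0.66 -0.17  1.84  0.17  0.66 -2.22] go [-1.1 -0.4  2.1] [-0.001 -0.002 -0.   ] F [-1.12  0.03  9.24] grip 0.0637 34.3
```

```bash
python3 -m jog '[[[0,0,-8,0,0,0,0],[0,0,-12,0,0,0,0],[0,0,-12,0,0,0,0],[0,0,-8,0,0,0,0],[0,0,0,0,0,0,0]]]' >/dev/null
python3 -m jog '[[[0,0,0,0,0,0,0],[0,0,0,0,0,0,0],[0,0,0,0,0,0,0],[0,0,0,0,0,0,0],[0,0,0,0,0,0,0]]]' >/dev/null
python3 -c "
from h import *
to(.543,.198,.145,-.046)
f=look(['tin_blue','tin_yellow','tin_red','red_place','blue_place','yellow_place','board'],'side','pics/s2.png')
s=bot.observe();print(s['force'],s['joint_efforts'])"
python3 -m jog '[[[0,0,0,0,0,0,0]]]'
```

```text
t 5.8 pos [0.5435 0.1974 0.1856] q [-0.32  0.6  -0.19  1.82  0.16  0.74 -2.21] go [-0.5 -0.6 40.6] [ 0.  0. -0.] F [ 0.05  0.09 -7.97] grip 0.0635 39.3
tin_blue [([0.54, 0.196, 0.061], 0.72)]
tin_yellow [([0.537, 0.079, 0.02], 0.96)]
tin_red [([0.562, -0.035, 0.022], 0.87)]
red_place [([0.56, -0.044, 0.015], 0.58)]
blue_place [([0.537, 0.202, 0.02], 0.59)]
yellow_place [([0.548, 0.078, 0.02], 0.78)]
board [([0.552, 0.078, -0.002], 0.71)]
[-0.2674597   0.15898785 -7.48675214] [-2.20985254e-03 -9.63024187e+01 -1.45828597e+00 -3.08509433e+01
  1.32597971e-02  4.60301293e-03  5.65897187e-05]
clock: 6.3
position: [0.5436, 0.1974, 0.1858]
tool_rot: [-3.142, 0.0, -0.046]
force: [0.3, -0.6, -7.9]
grip_width: 0.0636
finger_force: 39.3
```

View pics/s2.png

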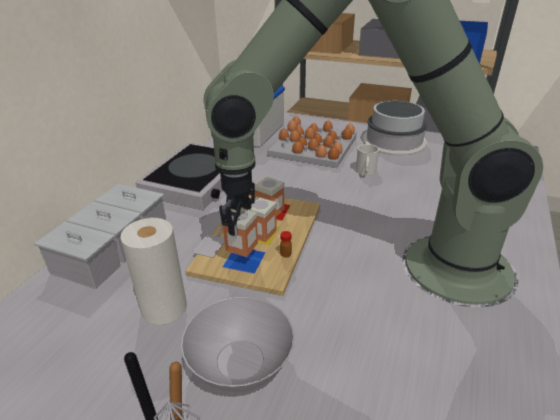

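The blue tin is clear of the board and pulls about 7.8 N (around 0.77 kg), so it's probably the heaviest. I'll stand it back, shifted towards the middle of its place.

```bash
python3 -m jog '[[[-3,-2,0,0,0,0,0],[-2,-2,12,0,0,0,0],[0,0,12,0,0,0,0],[0,0,9,0,0,0,0],[0,0,4,0,0,0,0]]]' 30
python3 -m jog '[[[0,0,1.5,0,0,0,0],[0,0,0,0,0,0,0],[0,0,0,0,0,0,0]]]'
```

```text
clock: 6.8
position: [0.5383, 0.2014, 0.1472]
tool_rot: [3.141, 0.002, -0.046]
force: [0.2, -0.5, -6.7]
grip_width: 0.0638
finger_force: 39.1
clock: 7.1
position: [0.5389, 0.2016, 0.1473]
tool_rot: [-3.141, -0.0, -0.046]
force: [0.2, 0.0, -6.9]
grip_width: 0.0638
finger_force: 39.1
```

```bash
python3 -m jog '[[[0,0,1,0,0,0,0],[0,0,0,0,0,0,0],[0,0,0,0,0,0,0]]]'
python3 -m jog '[[[0,0,1,0,0,0,0],[0,0,0,0,0,0,0],[0,0,0,0,0,0,0]]]'
```

```text
clock: 7.4
position: [0.539, 0.2017, 0.147]
tool_rot: [-3.141, -0.001, -0.046]
force: [-3.6, -0.2, 8.4]
grip_width: 0.064
finger_force: 40.6
clock: 7.7
position: [0.539, 0.2018, 0.1469]
tool_rot: [-3.141, -0.001, -0.046]
force: [-9.4, -1.5, 24.0]
grip_width: 0.0634
finger_force: 42.4
```

Down. I'll ease the push, open, and rise.

```bash
python3 -m jog '[[[0,0,-1.5,0,0,0,0],[0,0,0,0,0,0,1],[0,0,0,0,0,0,1],[0,0,0,0,0,0,1],[0,0,0,0,0,0,1]]]' 28
python3 -m jog '[[[0,0,0,0,0,0,1],[0,0,-20,0,0,0,1],[0,0,-30,0,0,0,1],[0,0,-30,0,0,0,1],[0,0,-20,0,0,0,1]]]'
python3 -c "
from h import *
f=look(['tin_blue','tin_yellow','tin_red'],'side')
to(.540,.076,.245,-.120)"
```

```text
clock: 8.2
position: [0.5389, 0.2016, 0.1468]
tool_rot: [-3.141, -0.0, -0.046]
force: [0.6, -0.1, -0.3]
grip_width: 0.0855
finger_force: 0.0
clock: 8.7
position: [0.5391, 0.2018, 0.2488]
tool_rot: [-3.141, -0.001, -0.046]
force: [0.2, -0.4, -0.2]
grip_width: 0.0855
finger_force: 0.0
tin_blue [([0.537, 0.2, 0.016], 0.61)]
tin_yellow [([0.537, 0.078, 0.021], 0.96)]
tin_red [([0.563, -0.038, 0.022], 0.63), ([0.562, -0.048, 0.017], 0.6)]
t 8.9 pos [0.5387 0.2016 0.2468] q [-0.32  0.51 -0.2   1.78  0.13  0.86 -2.19] go [  7.1 125.4   1.8] [-0.    -0.     0.074] F [ 0.16 -0.95  0.46] grip 0.0855 0.0
```

```bash
python3 -m jog '[[[3,42,0,0,0,0,1],[2,42,0,0,0,0,1],[2,41.4,0,0,0,0,1],[0,0,0,0,0,0.074,1],[0,0,0,0,0,0,1]]]' >/dev/null
python3 -c "
from h import *
to(.540,.076,.145,-.120)"
```

```text
t 9.4 pos [0.5397 0.075  0.2459] q [-0.12  0.47 -0.17  1.86  0.11  0.82 -2.04] go [  0.3  -1.1 100.9] [ 0.001  0.001 -0.004] F [0.74 1.25 0.05] grip 0.0853 0.0
```

```bash
python3 -m jog '[[[0,-1,20,0,0,0,1],[0,0,25,0,0,0,1],[0,0,25,0,0,0,1],[0,0,20,0,0,0,1],[0,0,10,0,0,0,1]]]'
python3 -m jog '[[[0,0,0,0,0,0,1],[0,0,0,0,0,0,0],[0,0,0,0,0,0,0],[0,0,0,0,0,0,0],[0,0,0,0,0,0,0]]]' 28
python3 -m jog '[[[0,0,0,0,0,0,0],[0,0,0,0,0,0,0]]]'
```

```text
clock: 9.9
position: [0.5391, 0.0781, 0.1446]
tool_rot: [3.141, 0.003, -0.117]
force: [-0.5, 0.1, 0.5]
grip_width: 0.0854
finger_force: 0.0
clock: 10.4
position: [0.5405, 0.0772, 0.1477]
tool_rot: [-3.141, -0.001, -0.12]
force: [-0.9, -0.1, 8.4]
grip_width: 0.0638
finger_force: 33.1
clock: 10.6
position: [0.5405, 0.0772, 0.1477]
tool_rot: [-3.141, -0.001, -0.12]
force: [-0.6, 0.1, 7.8]
grip_width: 0.0637
finger_force: 33.1
```

```bash
python3 -m jog '[[[0,0,-8,0,0,0,0],[0,0,-12,0,0,0,0],[0,0,-12,0,0,0,0],[0,0,-8,0,0,0,0],[0,0,0,0,0,0,0]]]' >/dev/null
python3 -m jog '[[[0,0,0,0,0,0,0],[0,0,0,0,0,0,0],[0,0,0,0,0,0,0],[0,0,0,0,0,0,0],[0,0,0,0,0,0,0]]]'
python3 -c "
from h import *
f=look(['tin_yellow'],'side')
to(.5475,.077,.1477,-.12)"
```

```text
clock: 11.6
position: [0.54, 0.077, 0.1866]
tool_rot: [3.141, 0.0, -0.12]
force: [0.0, -0.4, -3.1]
grip_width: 0.0637
finger_force: 32.4
tin_yellow [([0.537, 0.078, 0.062], 0.94)]
t 11.7 pos [0.54   0.077  0.1867] q [-0.13  0.56 -0.16  1.9   0.13  0.69 -2.06] go [ 7.4 -0.9 39. ] [ 0.  0. -0.] F [-0.14  0.09 -2.73] grip 0.0636 32.4
```

The yellow tin pulls about 3 N, so it's a light one. I'll set it back, moved 6 mm towards the middle.

```bash
python3 -m jog '[[[4,0,0,0,0,0,0],[2,0,12,0,0,0,0],[0,0,12,0,0,0,0],[0,0,9,0,0,0,0],[0,0,5,0,0,0,0]]]' >/dev/null
python3 -m jog '[[[0,0,1.5,0,0,0,0],[0,0,0,0,0,0,0],[0,0,0,0,0,0,0]]]'
```

```text
clock: 12.5
position: [0.5455, 0.0761, 0.1473]
tool_rot: [3.141, 0.001, -0.12]
force: [-6.3, -2.8, 8.4]
grip_width: 0.0638
finger_force: 33.5
```

```bash
python3 -m jog '[[[0,0,-0.5,0,0,0,0],[0,0,0,0,0,0,1],[0,0,0,0,0,0,1],[0,0,0,0,0,0,1],[0,0,0,0,0,0,1]]]' 28
python3 -m jog '[[[0,0,0,0,0,0,1],[0,0,-20,0,0,0,1],[0,0,-30,0,0,0,1],[0,0,-30,0,0,0,1],[0,0,-20,0,0,0,1]]]'
python3 -c "
from h import *
f=look(['tin_blue','tin_yellow','tin_red'],'side')
to(.563,-.0395,.245,-.237)"
```

```text
clock: 13.0
position: [0.5461, 0.0763, 0.1478]
tool_rot: [-3.142, -0.0, -0.12]
force: [-0.0, -0.2, -0.3]
grip_width: 0.0855
finger_force: 0.0
clock: 13.5
position: [0.5463, 0.0764, 0.2498]
tool_rot: [-3.141, -0.002, -0.12]
force: [0.9, -0.3, 0.1]
grip_width: 0.0854
finger_force: 0.0
tin_blue [([0.534, 0.2, 0.018], 0.76), ([0.354, -0.454, -0.002], 0.3)]
tin_yellow [([0.543, 0.077, 0.022], 0.94)]
tin_red [([0.563, -0.038, 0.022], 0.86)]
t 13.7 pos [0.546  0.0762 0.2478] q [-0.12  0.48 -0.17  1.85  0.11  0.83 -2.04] go [ 30.8 112.9   2.8] [-0.    -0.     0.117] F [-0.44 -0.27 -0.46] grip 0.0857 0.0
```

```bash
python3 -m jog '[[[10,38,0,0,0,0,1],[10,38,0,0,0,0,1],[10.8,36.9,0,0,0,0,1],[0,0,0,0,0,0.117,1],[0,0,0,0,0,0,1]]]' >/dev/null
python3 -c "
from h import *
to(.563,-.0395,.145,-.237)"
```

```text
t 14.2 pos [ 0.5627 -0.0404  0.2466] q [ 0.06  0.5  -0.13  1.81  0.08  0.84 -1.92] go [  0.3  -1.  101.6] [ 0.001  0.002 -0.004] F [ 0.52  0.54 -0.23] grip 0.0857 0.0
```

```bash
python3 -m jog '[[[0,-1,20,0,0,0,1],[0,0,25,0,0,0,1],[0,0,25,0,0,0,1],[0,0,20,0,0,0,1],[0,0,10,0,0,0,1]]]'
python3 -m jog '[[[0,0,0,0,0,0,1],[0,0,0,0,0,0,0],[0,0,0,0,0,0,0],[0,0,0,0,0,0,0],[0,0,0,0,0,0,0]]]' 28
python3 -m jog '[[[0,0,0,0,0,0,0],[0,0,0,0,0,0,0]]]'
```

```text
clock: 14.7
position: [0.5624, -0.0372, 0.1456]
tool_rot: [3.141, 0.003, -0.233]
force: [-0.2, 1.7, 0.5]
grip_width: 0.0851
finger_force: 0.0
clock: 15.2
position: [0.5637, -0.0385, 0.1488]
tool_rot: [-3.141, -0.001, -0.237]
force: [-1.2, 0.9, 7.7]
grip_width: 0.064
finger_force: 32.5
clock: 15.4
position: [0.5638, -0.0384, 0.1488]
tool_rot: [-3.141, -0.002, -0.237]
force: [-0.9, -0.2, 8.5]
grip_width: 0.0637
finger_force: 32.5
```

```bash
python3 -m jog '[[[0,0,-8,0,0,0,0],[0,0,-12,0,0,0,0],[0,0,-12,0,0,0,0],[0,0,-8,0,0,0,0],[0,0,0,0,0,0,0]]]' >/dev/null
python3 -m jog '[[[0,0,0,0,0,0,0],[0,0,0,0,0,0,0],[0,0,0,0,0,0,0],[0,0,0,0,0,0,0],[0,0,0,0,0,0,0]]]'
python3 -c "
from h import *
f=look(['tin_red','red_place'],'side')
to(.561,-.047,.1488,-.237)"
```

```text
clock: 16.4
position: [0.5632, -0.0385, 0.1876]
tool_rot: [3.142, 0.0, -0.237]
force: [0.7, -0.4, -2.5]
grip_width: 0.0638
finger_force: 32.0
tin_red [([0.562, -0.034, 0.058], 0.73)]
red_place [([0.562, -0.045, 0.016], 0.92)]
t 16.55 pos [ 0.5633 -0.0385  0.1878] q [ 0.05  0.58 -0.12  1.86  0.1   0.71 -1.93] go [-0.2  8.8 39. ] [ 0.  0. -0.] F [ 0.64 -0.1  -2.32] grip 0.0632 32.0
```

The red tin is light too (about 2.5 N), which makes blue the heaviest. I'll set red back, moved 8 mm towards the middle of its place.

```bash
python3 -m jog '[[[0,5,0,0,0,0,0],[0,3,12,0,0,0,0],[0,0,12,0,0,0,0],[0,0,9,0,0,0,0],[0,0,5,0,0,0,0]]]' >/dev/null
python3 -m jog '[[[0,0,1.5,0,0,0,0],[0,0,0,0,0,0,0],[0,0,0,0,0,0,0]]]'
```

```text
clock: 17.35
position: [0.561, -0.0464, 0.1483]
tool_rot: [3.141, 0.001, -0.237]
force: [-6.3, -1.7, 9.6]
grip_width: 0.0635
finger_force: 32.3
```

```bash
python3 -m jog '[[[0,0,-0.5,0,0,0,0],[0,0,0,0,0,0,1],[0,0,0,0,0,0,1],[0,0,0,0,0,0,1],[0,0,0,0,0,0,1]]]' 28
python3 -m jog '[[[0,0,0,0,0,0,1],[0,0,-20,0,0,0,1],[0,0,-30,0,0,0,1],[0,0,-30,0,0,0,1],[0,0,-20,0,0,0,1]]]' >/dev/null
python3 -c "
from h import *
f=look(['tin_blue','tin_yellow','tin_red'],'side')
to(.539,.202,.245,-.046)"
```

```text
clock: 17.85
position: [0.5615, -0.0462, 0.1488]
tool_rot: [-3.142, 0.0, -0.237]
force: [0.2, 0.0, -0.2]
grip_width: 0.0852
finger_force: 0.0
tin_blue [([0.536, 0.202, 0.018], 0.67)]
tin_yellow [([0.545, 0.078, 0.02], 0.74)]
tin_red [([0.561, -0.043, 0.021], 0.89)]
t 18.55 pos [ 0.5614 -0.0463  0.2488] q [ 0.07  0.49 -0.13  1.82  0.08  0.84 -1.9 ] go [ -80.1 -236.1    3.8] [-0.    -0.001 -0.191] F [-0.19  0.48 -1.04] grip 0.0854 0.0
```

```bash
python3 -m jog '[[[-13.3,-39.4,0,0,0,0,1],[-13.3,-39.4,0,0,0,0,1],[-13.3,-39.4,0,0,0,0,1],[-13.3,-39.4,0,0,0,0,1],[-13.3,-39.4,0,0,0,0,1]]]' >/dev/null
python3 -m jog '[[[-13.3,-39.4,0,0,0,0,1],[0,0,0,0,0,-0.1,1],[0,0,0,0,0,-0.09,1],[0,0,0,0,0,0,1]]]' >/dev/null
python3 -c "
from h import *
f=look(['tin_blue'],'side')
to(.539,.202,.145,-.046)"
```

```text
tin_blue [([0.534, 0.2, 0.019], 0.64), ([0.561, -0.044, 0.017], 0.35)]
t 19.55 pos [0.5392 0.2019 0.248 ] q [-0.31  0.52 -0.21  1.78  0.13  0.86 -2.2 ] go [-1.00e-01 -1.00e-01  1.03e+02] [ 0.     0.001 -0.004] F [-0.52 -0.1   0.47] grip 0.0855 0.0
```

```bash
python3 -m jog '[[[0,0,20,0,0,0,1],[0,0,25,0,0,0,1],[0,0,25,0,0,0,1],[0,0,20,0,0,0,1],[0,0,12,0,0,0,1]]]'
python3 -m jog '[[[0,0,0,0,0,0,1],[0,0,0,0,0,0,0],[0,0,0,0,0,0,0],[0,0,0,0,0,0,0],[0,0,0,0,0,0,0]]]' 30
python3 -m jog '[[[0,0,0,0,0,0,0],[0,0,0,0,0,0,0]]]'
```

```text
clock: 20.05
position: [0.5389, 0.2017, 0.1451]
tool_rot: [3.141, 0.002, -0.05]
force: [0.4, 0.4, -0.3]
grip_width: 0.0856
finger_force: 0.0
clock: 20.55
position: [0.5399, 0.2022, 0.1478]
tool_rot: [-3.141, -0.001, -0.048]
force: [-1.6, -3.2, 7.4]
grip_width: 0.0635
finger_force: 35.6
clock: 20.75
position: [0.5399, 0.2022, 0.1478]
tool_rot: [-3.141, -0.001, -0.048]
force: [-1.7, -3.3, 7.6]
grip_width: 0.0637
finger_force: 35.6
```

```bash
python3 -m jog '[[[0,0,-8,0,0,0,0],[0,0,-15,0,0,0,0],[0,0,-20,0,0,0,0],[0,0,-25,0,0,0,0],[0,0,-25,0,0,0,0]]]' 
python3 -m jog '[[[0,0,-25,0,0,0,0],[0,0,-25,0,0,0,0],[0,0,-20,0,0,0,0],[0,0,-12,0,0,0,0],[0,0,-5,0,0,0,0]]]' >/dev/null
python3 -m jog '[[[0,0,0,0,0,0,0],[0,0,0,0,0,0,0],[0,0,0,0,0,0,0],[0,0,0,0,0,0,0],[0,0,0,0,0,0,0]]]'
python3 -m jog '[[[0,0,0,0,0,0,0],[0,0,0,0,0,0,0],[0,0,0,0,0,0,0],[0,0,0,0,0,0,0],[0,0,0,0,0,0,0]]]'
python3 -c "
from h import *
f=look(['tin_blue','tin_yellow','tin_red','yellow_place','red_place','jar','spatula'],'side','pics/s9.png')"
```

```text
clock: 21.25
position: [0.5392, 0.2022, 0.2418]
tool_rot: [-3.141, -0.0, -0.047]
force: [-0.1, 0.1, -7.1]
grip_width: 0.0635
finger_force: 36.6
clock: 22.25
position: [0.5394, 0.2022, 0.3264]
tool_rot: [3.141, 0.001, -0.047]
force: [0.3, -0.9, -7.1]
grip_width: 0.064
finger_force: 36.8
clock: 22.75
position: [0.5394, 0.2023, 0.3268]
tool_rot: [-3.142, -0.0, -0.047]
force: [0.2, -0.1, -7.9]
grip_width: 0.0637
finger_force: 36.8
tin_blue [([0.536, 0.202, 0.197], 0.85), ([0.548, 0.075, 0.02], 0.2)]
tin_yellow [([0.544, 0.076, 0.019], 0.9)]
tin_red [([0.56, -0.045, 0.02], 0.65)]
yellow_place [([0.547, 0.078, 0.021], 0.59)]
red_place [([0.562, -0.046, 0.017], 0.84)]
jar [([0.441, 0.144, 0.022], 0.83)]
spatula [([0.655, 0.098, 0.022], 0.88)]
```

View pics/s9.png

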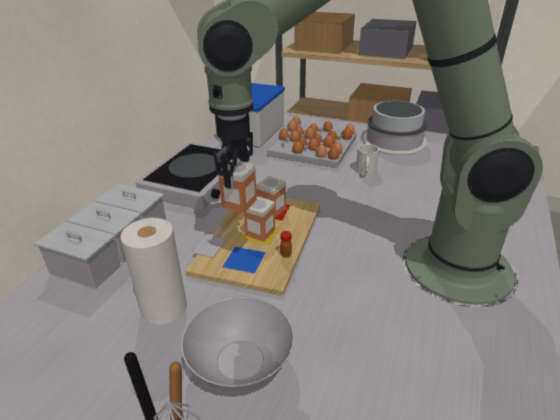

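The blue tin is held upright at about (238,188), roughly 0.2 m up. The other two stand on their places at (260,218) and (271,195), and the jar and spatula haven't moved.

```bash
python3 -c "
from workcell import bot
print(bot.job_done())"
```

```text
the job is handed in; nothing more can be done
None
```

I hefted the tins in order (blue about 7.8 N, yellow about 3 N, red about 2.5 N) and handed in at about 23 s, holding blue, the heaviest, upright and still about 0.2 m up, with yellow and red back on their places; no verdict came back.

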